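# Set the rail stop to the red mark

### The arm

A 6-joint arm with a two-finger parallel gripper is mounted at the origin on a cart in front of the work surface, level with it; the furniture and walls round the work are solid. World frame = base frame: x ahead of the robot, y to its left, z up, the work surface at z = 0. Lengths are in m, angles in rad, forces in N, time in s.
With the tool pointing down it reaches from about 0.4 to 0.825 m from the base axis. Payload 7 kg.
Tool frame: the origin (TCP) lies between the finger pads; the fingertips stand 11 mm ahead of it and the grasp point (between the pads) lies 8 mm behind it (arm.tips_ahead is the distance from the TCP to the fingertips, in m); z points along the fingers, x is the direction in which the jaws open and shut, and the axes are right-handed (so a half turn about z gives the same grasp; the last joint's range is limited). The gripper opens to 88 mm and grips with 3 to 60 N. Pads are 19 mm wide; open, the fingers measure 130 mm over their backs; the gripper's body (78 mm by 193 mm) begins 47 mm behind the grasp point.
Start: joints at [1.531, 0.359, 0.012, 0, -1.224, -0.288], TCP at [0.217, 0.639, 0.238] pointing down, gripper open.
Joint ranges: [-3.07, 3.07], [-1.43, 2.12], [-1.02, 1.25], [-3.03, 1.67], [-3.05, -0], [-3.03, 3.03]. Speed limits (rad/s): [2.39, 2.39, 3.01, 3.14, 3.14, 3.14].

### API

Orientations are given as [roll, pitch, yaw] about the fixed x, y, z axes, in that order (R = Rz(yaw) Ry(pitch) Rx(roll)).
In Python, from station import arm, optics, finder gives the robot as it stands. The module is installed in compiled form; this text tells all that it offers.
- The arm moves only by the tool apply_moves, never from a script. Its argument "increments" is one flat list of numbers, 6 for each row, row after row: the shift along the world's x, y, z in m, then the turn, a rotation vector about the world's x, y, z in rad. In form: [tx, ty, tz, rx, ry, rz, tx, ty, tz, rx, ry, rz, ...]. A call has 1 to 20 rows; each row shifts and turns the pose as measured when the row begins; what a row does not reach is not made up. A row lasts 1/12 s, in which the tool goes at most 41.7 mm and 7.16 degrees, less where a joint would pass 70% of its speed; a pose out of reach is approached as far as the arm can. A call with a gripper value outside its range is refused whole. "hand" is the closure, from 0 (fully open) to 1 (shut), set as the call begins (left out, the last holds). The fingers move at their own pace and stop on an object; "force" is the grip in N (left out, the last holds). Time passes only in rows, so rows that do not move let the fingers close. It gives the time, the measured TCP pose, the force and the opening at its end, in the units of the state.
- arm.get_state(): the state, without advancing time (a new reading comes with each control period).
- optics.grab_frame(name): name is "side" or "top" or "wrist"; returns the picture (400x640x3 uint8, red, green, blue); there is no depth.
- optics.camera_model(name): a dict with "fx", "fy", "cx", "cy" (pixels), "world_to_cam" (4x4, takes a point from world to camera coordinates); the wrist camera has in their place "T_tool_cam" (4x4, takes a point from camera to tool coordinates, whose origin is the TCP and whose axes are the tool frame's). Camera axes: x right, y up, looking along -z (the intrinsics and any distortion apply to the point x, -y, -z); pixel columns grow to the right and rows downward; lengths in m; the calibration is good to about 2 mm. A picture is of the moment at which its call begins: read the wrist's pose just before it. camera_model takes no time and is no camera call.
- arm.job_done(): hands the job in, once; it reports no verdict.
Trained networks look in the newest picture that a camera, given by its name, has taken for a name from the list of things; names that differ only in an ending like _2 or _b are one class to them, and where a whole thing is asked for, a point or a joint stands for the part that bears it (a point fixed in the world has none). Each returns a list of dicts, best first, with "conf" (0 to 1); they miss things now and then, are a little off and sometimes report something else, mostly with a low value. They report only what shows in the picture. A call takes as long as a camera call.
- finder.find_in(camera, name): "box" ([left, top, right, bottom] in pixels, round what is visible of it).
- finder.landmark_of(camera, name): "point" ([column, row] in pixels: a listed point, or the origin of a listed thing).
The state is a dict: "t": time; "q": joint angles; "qd": joint speeds; "joint_efforts": joint torques, N m; "eef_pos": TCP position; "ee_rot": TCP orientation; "force": force on the tool from outside, world axes, zero at the start; "moment": the same for the moment, N m; "width": finger opening in m.
Only numpy, scipy, OpenCV 4.12 (cv2) and the standard library are available. Lean on these libraries where they do the work, as an engineer would, in place of code of your own. Each camera call takes 0.05 s, during which the arm holds its last target. There are 200 camera calls.

### The job

Reset the blue length stop on the bench rail to the red mark: turn the black clamp lever fully over to release it, slide the carriage by its grip post until the pointer stands at the red marker (not the yellow or green one), then turn the lever fully back so that the stop is locked there.

Things in the scene. Friction and masses are not known exactly. Their poses are not given: they have to be found in the camera images.
- stop_rail: the fixed rail on the bench: aluminium bar 40 mm wide, 370 mm long, top 36 mm above the bench, on a dark steel base flange 10 mm high that reaches out 50 mm toward the robot; a blue carriage rides on it. Origin: centre of the rail's length, on the bench. Its y axis runs along the rail (the sliding direction, roughly to the robot's left), x points away from the robot, z up
- clamp_lever (a joint): angle of the black clamp lever about its upright pivot on the carriage: 0 = locked stop, 1.48 rad = released stop; grows counter-clockwise from above, stays where left. Turning takes 2 N at the knob (hold the knob lightly or turn with it: a hard grip drags the unlocked carriage along). Below 0.5 rad the brake holds the carriage; beyond, it slides with about 9 N and stays where left
- lever_hub (a point): point on the lever's upright pivot axis, at the mid-height of the lever's knob (93 mm above the bench); the pivot itself is a low black cap only 81 mm high, near the carriage end at -y of the rail, 80 mm to -y of the grip post
- lever_knob (a point): middle of the upright black round knob at the lever's free end: 18 to 20 mm thick, it stands from 69 to 109 mm above the bench, this point is 93 mm above it; 70 mm from the pivot axis. The flat lever arm below it is 12 mm wide, with its top 73 mm above the bench. Locked, the lever points toward the robot and 40 degrees to +y of the rail; released, toward the robot and 45 degrees to -y
- grip_post (a point): the upright round metal post with dark rings on the blue carriage, for sliding it: 20 mm thick, from the carriage top at 51 mm to 101 mm above the bench; this point is on its axis, 86 mm above the bench. The carriage (56 mm by 110 mm along the rail) can slide 190 mm in all
- pointer (a point): tip of the white pointer on the carriage's front edge, straight in front of the grip post, 31 mm above the bench, over the flange that carries the markers; same place along the rail as the grip post
- mark_red: the fixed red marker block on the rail's front flange (26 mm by 14 mm along the rail, 10 mm high) with a thin black line across its middle; origin in the centre of its underside, axes as the rail's. A yellow and a green marker of the same shape are on the same flange. The pointer passes over the markers without touching

How it is judged:
On the way, in this order (a step that is already met when the one before it is completed fails the run):
1. the clamp lever is released (value of joint clamp_lever above 0.6 rad), for 0.2 s.
2. with the lever released, the pointer is brought to the red marker (within 10 mm along the rail) (value of joint clamp_lever above 0.5 rad and y of pointer in the frame of mark_red between -0.01 and 0.01 m), for 0.2 s.
At the end, for the whole second after the job is handed in: the pointer stands within 10 mm of the red marker's middle along the rail and the clamp lever is back within 0.17 rad (10 degrees) of its locked stop (value of joint clamp_lever below 0.17 rad and y of pointer in the frame of mark_red between -0.01 and 0.01 m); the robot touches nothing.
It also fails if it takes over 64 s, if anything falls off the work surface, if the arm or the gripper's body presses on something with over 40 N, if the wrist force passes 120 N, or if a joint passes its speed limit or range.

## Working session

There is one attempt and no reset: what is moved stays moved. The work goes in short steps, Python scripts to look and compute and a tool call to move; the robot and the scene stay as the last step left them, time stands still between calls to the robot, and variables do not carry over. Pictures are saved under pics/ and viewed, about 8 in all and at most 12, crops included, and the job is handed in when it is done.

Besides the shell and the picture viewer there is one more tool, called after ">>>" by a JSON object that holds its "method" and its "body", one argument or row to a line. apply_moves: Moves the arm, as the interface text tells. Its arguments: {"type":"object","properties":{"increments":{"type":"array"},"hand":{"type":"number"},"force":{"type":"number"}},"required":["increments"]}

```bash
mkdir -p pics; cat > h.py <<'E'
import numpy as np, cv2
from scipy.spatial.transform import Rotation as R
from station import arm, optics, finder
def cam(name):
    m=optics.camera_model(name)
    if 'world_to_cam' in m: T=np.array(m['world_to_cam'])
    else:
        s=arm.get_state(); W=np.eye(4); W[:3,3]=s['eef_pos']; W[:3,:3]=R.from_euler('xyz',s['ee_rot']).as_matrix()
        T=np.linalg.inv(W@np.array(m['T_tool_cam']))
    return m,T
def at_z(name,px,z,c=None):
    m,T=c or cam(name); D=m.get('dist',m.get('distortion'))
    K=np.array([[m['fx'],0,m['cx']],[0,m['fy'],m['cy']],[0,0,1.]])
    u=cv2.undistortPoints(np.array([[px]],float),K,None if D is None else np.array(D,float))[0,0]
    d=T[:3,:3].T@np.array([u[0],-u[1],-1]); o=-T[:3,:3].T@T[:3,3]
    return o+d*(z-o[2])/d[2]
def snap(name,f=None):
    c=cam(name); im=optics.grab_frame(name)
    if f: cv2.imwrite('pics/'+f,im[:,:,::-1])
    return c,im
Z=dict(lever_hub=.093,lever_knob=.093,grip_post=.086,pointer=.031,mark_red=.010,stop_rail=0)
def look(name,f=None,names=Z):
    c,im=snap(name,f); 
    for n in names:
        for d in finder.landmark_of(name,n)[:2]:
            print(name,n,round(d['conf'],2),np.round(d['point'],1),np.round(at_z(name,d['point'],Z[n],c),4))
E
python3 - <<'E'
from h import *
s=arm.get_state(); print(s)
for n in ('side','top'):
    print({k:v for k,v in optics.camera_model(n).items()})
    look(n,n+'0.png')
print(optics.camera_model('wrist'))
a=cv2.imread('pics/side0.png');b=cv2.imread('pics/top0.png')
E
```

```text
{'t': 0.0, 'q': array([ 1.53107376e+00,  3.59390334e-01,  1.09994477e-02, -3.66052484e-04,
       -1.22414232e+00, -2.88126970e-01]), 'qd': array([ 0.00191369,  0.00020276,  0.00091249, -0.00049643,  0.00252438,
       -0.0008408 ]), 'joint_efforts': array([-9.24944325e-04, -5.82721531e+01,  2.93044871e+01,  6.99722081e+00,
        6.80449579e-03, -1.75606833e-04]), 'eef_pos': array([0.21720313, 0.63854995, 0.23659175]), 'ee_rot': array([-3.14142898e+00, -1.76306797e-03, -1.89877067e+00]), 'force': array([ 0.22720488,  0.1533005 , -0.614756  ]), 'moment': array([-0.00451597, -0.0455339 , -0.01741287]), 'width': 0.08800334702193037}
{'fx': 503.85748341176014, 'fy': 503.85748341176014, 'cx': 321.65322484430624, 'cy': 198.08730337488788, 'world_to_cam': array([[ 0.99850608,  0.05440332,  0.00508887, -0.48939583],
       [-0.03963667,  0.65706673,  0.75278964, -0.05710631],
       [ 0.03761053, -0.75186674,  0.65824149, -0.91423865],
       [ 0.        ,  0.        ,  0.        ,  1.        ]])}
side lever_knob 0.7 [311.8 228.7] [ 0.4777 -0.0636  0.093 ]
side grip_post 0.72 [347.4 221.5]
[... 769 characters left out ...]
705  0.093 ]
top grip_post 0.66 [346.5 186.3] [ 0.5295 -0.0479  0.086 ]
top pointer 0.74 [339.4 207.8] [ 0.4891 -0.036   0.031 ]
top mark_red 0.63 [299.6 201. ] [0.509  0.0587 0.01  ]
top stop_rail 0.91 [342.3 191.7] [ 0.5341 -0.0464  0.    ]
{'fx': 290.7974281190495, 'fy': 290.7974281190495, 'cx': 321.6591444365099, 'cy': 200.77000026785035, 'T_tool_cam': array([[ 9.99999943e-01,  2.12312480e-04,  2.62692818e-04,
        -7.58553467e-04],
       [ 2.72143682e-04, -9.67115047e-01, -2.54339166e-01,
        -6.94963041e-02],
       [ 2.00054798e-04,  2.54339223e-01, -9.67115050e-01,
        -1.46678990e-01],
       [ 0.00000000e+00,  0.00000000e+00,  0.00000000e+00,
         1.00000000e+00]])}
```

```bash
python3 - <<'E'
import cv2
a=cv2.imread('pics/side0.png');b=cv2.imread('pics/top0.png')
cv2.imwrite('pics/top0c.png',cv2.resize(b[130:280,220:420],None,fx=4,fy=4,interpolation=2))
E
```

```text
(no output)
```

View pics/top0c.png

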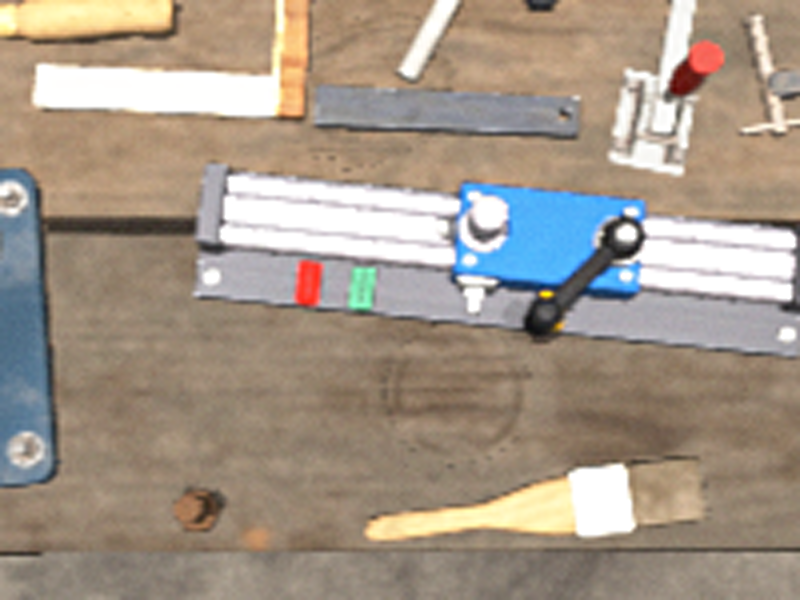

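View pics/side0.png

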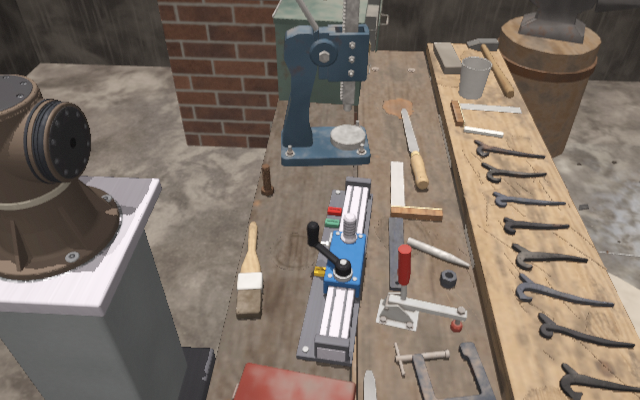

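The top view matches the networks: red marker at (297,201), green next to it, yellow under the knob at about (356,208). Post top is at (342,183) and hub at (377,189). The side view shows a tall press at +y between the arm and the rail, so I'll locate it before planning the path.

```bash
python3 - <<'E'
from h import *
T=cam('top');S=cam('side')
for n,p,z in [('red',(297,200.7),.02),('green',(310.5,202),.02),('posttop',(342,182.8),.101),('knobtop',(355.2,208),.109),('hub',(377,188.8),.081),('flL',(269,204),.01),('flR',(419,218.5),.01)]: print(n,at_z('top',p,z,T).round(4))
for n,p,z in [('pressfl',(283,163),.0),('pressfr',(369,163),.0)]: print(n,at_z('side',p,z,S).round(4))
# height of press top: vertical line above (x,y) -> rows in side
m,W=S
for xy in [(.45,.25),(.45,.3),(.5,.3),(.55,.3)]:
  for z in (.0,.2,.3,.4):
    c=W@np.array([*xy,z,1]); print(xy,z,(m['cx']+m['fx']*c[0]/-c[2]).round(),(m['cy']-m['fy']*c[1]/-c[2]).round())
a=cv2.imread('pics/top0.png'); a[0:0]
E
```

```text
red [0.508  0.0647 0.02  ]
green [0.5048 0.0323 0.02  ]
posttop [ 0.5342 -0.0365  0.101 ]
knobtop [ 0.4768 -0.0634  0.109 ]
hub [ 0.5249 -0.1176  0.081 ]
flL [0.5016 0.1323 0.01  ]
flR [ 0.4659 -0.2316  0.01  ]
pressfl [0.3959 0.224  0.    ]
pressfr [0.5779 0.2351 0.    ]
(0.45, 0.25) 0.0 309.0 157.0
(0.45, 0.25) 0.2 308.0 71.0
(0.45, 0.25) 0.3 307.0 19.0
(0.45, 0.25) 0.4 307.0 -41.0
(0.45, 0.3) 0.0 311.0 143.0
(0.45, 0.3) 0.2 310.0 59.0
(0.45, 0.3) 0.3 310.0 9.0
(0.45, 0.3) 0.4 309.0 -50.0
(0.5, 0.3) 0.0 333.0 144.0
(0.5, 0.3) 0.2 336.0 60.0
(0.5, 0.3) 0.3 337.0 9.0
(0.5, 0.3) 0.4 338.0 -49.0
(0.55, 0.3) 0.0 356.0 145.0
(0.55, 0.3) 0.2 361.0 61.0
(0.55, 0.3) 0.3 364.0 10.0
(0.55, 0.3) 0.4 368.0 -49.0
```

View pics/top0.png

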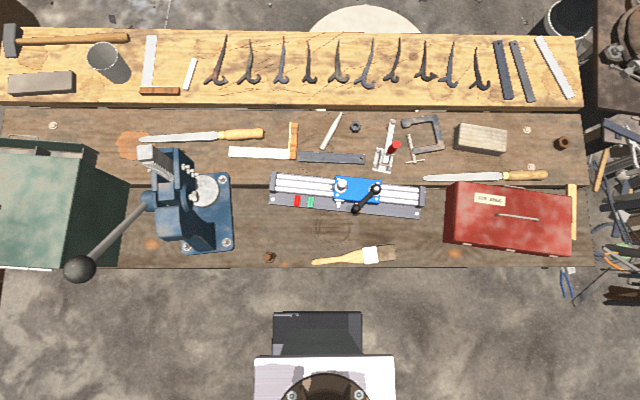

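The top view shows the press at columns 150–235, with its handle ball at (80,268) between the start pose and the rail. I'll estimate the ball's height and raise the arm first.

```bash
python3 - <<'E'
from h import *
T=cam('top');m,W=cam('side')
for z in (.2,.3,.4,.5,.6):
  for p in [(80,268),(150,200)]:
    P=at_z('top',p,z,T); c=W@np.r_[P,1]
    print(z,p,P.round(3),(m['cx']+m['fx']*c[0]/-c[2]).round(),(m['cy']-m['fy']*c[1]/-c[2]).round())
E
```

```text
0.2 (80, 268) [0.354 0.45  0.2  ] 271.0 27.0
0.2 (150, 200) [0.478 0.335 0.2  ] 325.0 52.0
0.3 (80, 268) [0.354 0.392 0.3  ] 265.0 -10.0
0.3 (150, 200) [0.461 0.293 0.3  ] 315.0 10.0
0.4 (80, 268) [0.354 0.333 0.4  ] 256.0 -57.0
0.4 (150, 200) [0.444 0.251 0.4  ] 303.0 -42.0
0.5 (80, 268) [0.355 0.275 0.5  ] 246.0 -116.0
0.5 (150, 200) [0.426 0.209 0.5  ] 287.0 -107.0
0.6 (80, 268) [0.355 0.216 0.6  ] 231.0 -196.0
0.6 (150, 200) [0.409 0.167 0.6  ] 267.0 -193.0
```

>>> {"method": "apply_moves", "body": {
  "increments": [0, 0, 0.04, 0, 0, 0, 0, 0, 0.04, 0, 0, 0, 0, 0, 0.04, 0, 0, 0, 0, 0, 0.04, 0, 0, 0, 0, 0, 0.04, 0, 0, 0, 0, 0, 0.04, 0, 0, 0, 0, 0, 0.04, 0, 0, 0, 0, 0, 0.04, 0, 0, 0, 0, 0, 0.04, 0, 0, 0, 0, 0, 0.04, 0, 0, 0],
  "hand": 0.5
}}

```text
t: 1.53
eef_pos: [0.2156, 0.628, 0.6378]
ee_rot: [-3.14, -0.015, -1.9]
force: [0.6, 1.7, 1.9]
width: 0.0438
```

>>> {"method": "apply_moves", "body": {
  "increments": [0.01, -0.032, 0, 0, 0, -0.023, 0.01, -0.032, 0, 0, 0, -0.023, 0.01, -0.032, 0, 0, 0, -0.023, 0.01, -0.032, 0, 0, 0, -0.023, 0.01, -0.032, 0, 0, 0, -0.023, 0.01, -0.032, 0, 0, 0, -0.023, 0.01, -0.032, 0, 0, 0, -0.023, 0.01, -0.032, 0, 0, 0, -0.023, 0.01, -0.032, 0, 0, 0, -0.023, 0.01, -0.032, 0, 0, 0, -0.023, 0.01, -0.032, 0, 0, 0, -0.023, 0.01, -0.032, 0, 0, 0, -0.023, 0.01, -0.032, 0, 0, 0, -0.023, 0.01, -0.032, 0, 0, 0, -0.023, 0.01, -0.032, 0, 0, 0, -0.023, 0.01, -0.032, 0, 0, 0, -0.023, 0.01, -0.032, 0, 0, 0, -0.023, 0.01, -0.032, 0, 0, 0, -0.023, 0.01, -0.032, 0, 0, 0, -0.023, 0.01, -0.032, 0, 0, 0, -0.023]
}}

```text
t: 3.2
eef_pos: [0.4145, -0.0174, 0.6409]
ee_rot: [3.141, 0.014, -2.371]
force: [0.9, 0.9, 0.0]
width: 0.0436
```

>>> {"method": "apply_moves", "body": {
  "increments": [0.006, -0.0045, -0.035, 0, -0.001, 0.001, 0.006, -0.0045, -0.035, 0, -0.001, 0.001, 0.006, -0.0045, -0.035, 0, -0.001, 0.001, 0.006, -0.0045, -0.035, 0, -0.001, 0.001, 0.006, -0.0045, -0.035, 0, -0.001, 0.001, 0.006, -0.0045, -0.035, 0, -0.001, 0.001, 0.006, -0.0045, -0.035, 0, -0.001, 0.001, 0.006, -0.0045, -0.035, 0, -0.001, 0.001, 0.006, -0.0045, -0.035, 0, -0.001, 0.001, 0.006, -0.0045, -0.035, 0, -0.001, 0.001, 0.002, -0.003, -0.035, 0, -0.001, 0.001, 0, 0, 0, 0, 0, 0, 0, 0, 0, 0, 0, 0]
}}

```text
t: 4.28
eef_pos: [0.4732, -0.0787, 0.2438]
ee_rot: [-3.128, 0.035, -2.376]
force: [0.4, -0.4, 1.2]
width: 0.0436
```

```bash
python3 - <<'E'
from h import *
s=arm.get_state();print(s['eef_pos'],s['ee_rot'],s['q'])
look('wrist','w1.png')
E
```

```text
[ 0.47323469 -0.07870506  0.24375655] [-3.12763622  0.03467478 -2.37562644] [ 0.24210852  0.00670831 -0.41277649 -0.00585512 -1.11431242  0.52609938]
wrist lever_hub 0.6 [312.9 128.9] [ 0.5304 -0.1162  0.093 ]
wrist lever_knob 0.83 [315.8 195.8] [ 0.4812 -0.0686  0.093 ]
wrist grip_post 0.94 [258.6 177.7] [ 0.5378 -0.0387  0.086 ]
wrist pointer 0.83 [293.9 201.4] [ 0.4888 -0.0309  0.031 ]
wrist mark_red 0.46 [241.3 230.4] [0.5117 0.0574 0.01  ]
wrist mark_red 0.3 [258.9 175.7] [ 0.5445 -0.0185  0.01  ]
wrist stop_rail 0.76 [284.3 161.6] [ 0.5331 -0.0541  0.    ]
```

View pics/w1.png

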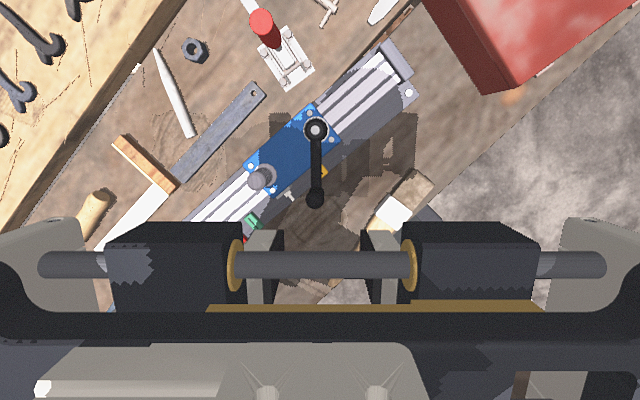

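```bash
cat >> h.py <<'E'
def delta(pos,yaw):
    s=arm.get_state(); A=R.from_euler('xyz',s['ee_rot']); B=R.from_euler('xyz',[np.pi,0,yaw])
    print('now',s['eef_pos'].round(4),s['ee_rot'].round(3),'F',s['force'].round(1),'w',round(s['width'],4),'t',round(s['t'],2))
    print('delta',(np.array(pos)-s['eef_pos']).round(4),(B*A.inv()).as_rotvec().round(4))
E
python3 -c "
from h import *
delta([.478,-.067,.092],-2.367)"
```

```text
now [ 0.4742 -0.0779  0.2452] [-3.126  0.039 -2.375] F [-0.4 -0.1  0.1] w 0.0438 t 4.63
delta [ 0.0038  0.0109 -0.1532] [-0.0158  0.0388  0.0082]
```

>>> {"method": "apply_moves", "body": {
  "increments": [0.002, 0.005, -0.01, -0.008, 0.02, 0.004, 0.002, 0.005, -0.02, -0.008, 0.02, 0.004, 0, 0, -0.025, 0, 0, 0, 0, 0, -0.025, 0, 0, 0, 0, 0, -0.02, 0, 0, 0, 0, 0, -0.015, 0, 0, 0, 0, 0, 0, 0, 0, 0, 0, 0, 0, 0, 0, 0]
}}

```text
t: 5.3
eef_pos: [0.4822, -0.0647, 0.1298]
ee_rot: [-3.137, 0.003, -2.364]
force: [0.2, 0.1, 1.3]
width: 0.0439
```

```bash
python3 -c "
from h import *
delta([.478,-.067,.092],-2.367)
look('wrist','w2.png',['lever_hub','lever_knob','grip_post'])"
```

```text
now [ 0.4822 -0.0647  0.1298] [-3.137e+00  3.000e-03 -2.364e+00] F [0.2 0.1 1.3] w 0.0439 t 5.3
delta [-0.0042 -0.0023 -0.0378] [ 0.001   0.0049 -0.0032]
wrist lever_hub 0.89 [326.  123.5] [ 0.5302 -0.1152  0.093 ]
wrist lever_knob 0.37 [291.3 223.4] [ 0.5013 -0.0533  0.093 ]
wrist grip_post 0.68 [239.4 198.9] [ 0.5372 -0.0391  0.086 ]
```

>>> {"method": "apply_moves", "body": {
  "increments": [-0.003, -0.002, -0.013, 0, 0.004, -0.003, 0, 0, -0.013, 0, 0, 0, 0, 0, -0.011, 0, 0, 0, 0, 0, 0, 0, 0, 0]
}}

```text
t: 5.83
eef_pos: [0.4835, -0.0661, 0.0982]
ee_rot: [-3.133, 0.012, -2.367]
force: [-0.5, -0.6, 0.2]
width: 0.0435
```

```bash
python3 -c "
from h import *
delta([.478,-.067,.092],-2.367)
look('wrist','w3.png',['lever_hub','lever_knob','grip_post'])"
```

```text
now [ 0.4835 -0.0661  0.0982] [-3.133  0.012 -2.367] F [-0.5 -0.6  0.2] w 0.0435 t 5.83
delta [-0.0055 -0.0009 -0.0062] [-0.0021  0.0145 -0.0002]
wrist lever_hub 0.93 [327.5 125.4] [ 0.5302 -0.1161  0.093 ]
wrist lever_knob 0.82 [329.4 254.8] [ 0.4795 -0.0663  0.093 ]
wrist grip_post 0.67 [221.6 215.8] [ 0.5384 -0.0377  0.086 ]
```

View pics/w3.png

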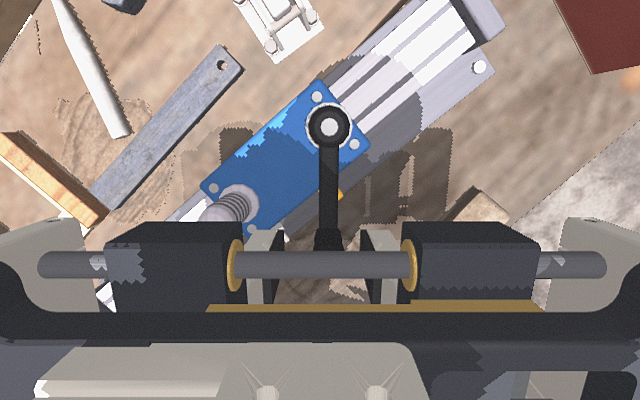

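The knob stands between the pads, at column 328 against the pad middle of about 321. I'll trim the pose, cage it, and start the arc.

>>> {"method": "apply_moves", "body": {
  "increments": [-0.004, 0, -0.006, -0.002, 0.014, 0, 0, 0, 0, 0, 0, 0, 0, 0, 0, 0, 0, 0],
  "hand": 0.71,
  "force": 5
}}

```text
t: 6.28
eef_pos: [0.4816, -0.0656, 0.0955]
ee_rot: [-3.139, 0.004, -2.366]
force: [-0.1, 0.7, 0.1]
width: 0.0296
```

>>> {"method": "apply_moves", "body": {
  "increments": [-0.0049, -0.0054, 0, 0, 0, 0.105, -0.0043, -0.0059, 0, 0, 0, 0.105, -0.0037, -0.0063, 0, 0, 0, 0.105, -0.003, -0.0067, 0, 0, 0, 0.105, 0, 0, 0, 0, 0, 0]
}}

```text
t: 6.7
eef_pos: [0.4661, -0.0893, 0.0961]
ee_rot: [-3.138, 0.007, -1.926]
force: [-0.2, -1.1, -0.4]
width: 0.0256
```

```bash
cat >> h.py <<'E'
H=np.array([.530,-.116])
def polar():
    s=arm.get_state(); d=s['eef_pos'][:2]-H
    print('r',np.hypot(*d).round(4),'ang',(np.degrees(np.arctan2(d[1],d[0]))%360).round(1),'jaw-tangent',((np.degrees(s['ee_rot'][2])%360)-90).round(1))
    a=np.arctan2(d[1],d[0]); return s,a
def arc_to(deg,r=.07):
    a=np.radians(deg); p=H+r*np.array([np.cos(a),np.sin(a)]); delta([*p,.092],np.radians(deg+90))
E
python3 -c "
from h import *
polar(); arc_to(161)
look('wrist','w4.png',['lever_hub','lever_knob','grip_post'])"
```

```text
r 0.0692 ang 157.3 jaw-tangent 159.6
now [ 0.4661 -0.0893  0.0961] [-3.138  0.007 -1.926] F [-0.2 -1.1 -0.4] w 0.0256 t 6.7
delta [-0.0023 -0.0039 -0.0041] [-0.0048  0.0059  0.024 ]
wrist lever_hub 0.65 [330.9 123.4] [ 0.5304 -0.1172  0.093 ]
wrist lever_knob 0.72 [316.3 255.7] [ 0.4659 -0.0851  0.093 ]
wrist grip_post 0.87 [189.  162.7] [ 0.5378 -0.0384  0.086 ]
wrist grip_post 0.42 [254.3 147.3] [ 0.533  -0.0749  0.086 ]
```

>>> {"method": "apply_moves", "body": {
  "increments": [-0.0024, -0.0069, -0.003, 0, 0, 0.095, -0.0017, -0.0071, 0, 0, 0, 0.1, -0.001, -0.0072, 0, 0, 0, 0.105, -0.0003, -0.0073, 0, 0, 0, 0.105, 0.0005, -0.0073, 0, 0, 0, 0.105, 0.0013, -0.0072, 0, 0, 0, 0.105, 0, 0, 0, 0, 0, 0]
}}

```text
t: 7.48
eef_pos: [0.4641, -0.1297, 0.093]
ee_rot: [-3.138, 0.009, -1.306]
force: [-0.2, -1.1, 0.4]
width: 0.026
```

```bash
python3 -c "
from h import *
polar(); arc_to(222)
look('wrist',None,['lever_hub','lever_knob','grip_post'])"
```

```text
r 0.0674 ang 191.7 jaw-tangent 195.2
now [ 0.4641 -0.1297  0.093 ] [-3.138  0.009 -1.306] F [-0.2 -1.1  0.4] w 0.026 t 7.48
delta [ 0.0139 -0.0331 -0.001 ] [-0.0096 -0.0012  0.4678]
wrist lever_hub 0.83 [330.6 130.2] [ 0.5298 -0.1165  0.093 ]
wrist lever_hub 0.61 [90.3 84.9] [ 5.2e-01 -4.0e-04  9.3e-02]
wrist lever_knob 0.76 [317.2 261.4] [ 0.4601 -0.1283  0.093 ]
wrist lever_knob 0.47 [254.6 101.1] [ 0.5333 -0.0776  0.093 ]
```

>>> {"method": "apply_moves", "body": {
  "increments": [0.001, -0.0078, 0, 0, 0, 0.08, 0.0018, -0.0073, 0, 0, 0, 0.08, 0.0033, -0.0065, 0, 0, 0, 0.1, 0.004, -0.0061, 0, 0, 0, 0.1, 0.0046, -0.0057, 0, 0, 0, 0.1, 0.001, -0.001, 0, 0, 0, 0, 0, 0, 0, 0, 0, 0]
}}

```text
t: 8.27
eef_pos: [0.4781, -0.1604, 0.0926]
ee_rot: [-3.139, 0.013, -0.852]
force: [-0.9, 0.4, 0.4]
width: 0.0256
```

```bash
python3 -c "
from h import *
polar(); arc_to(222)
look('wrist','w5.png',['lever_hub','lever_knob','grip_post'])"
```

```text
r 0.0684 ang 220.6 jaw-tangent 221.2
now [ 0.4781 -0.1604  0.0926] [-3.139  0.013 -0.852] F [-0.9  0.4  0.4] w 0.0256 t 8.27
delta [-0.0001 -0.0024 -0.0006] [-0.0116 -0.0069  0.0147]
wrist lever_hub 0.75 [317.3 128.5] [ 0.528 -0.115  0.093]
wrist lever_knob 0.73 [314.5 258.9] [ 0.4745 -0.1594  0.093 ]
wrist lever_knob 0.41 [319.2 130.8] [ 0.5278 -0.1164  0.093 ]
```

>>> {"method": "apply_moves", "body": {
  "increments": [0.003, -0.0035, 0, 0, 0, 0, 0, 0, 0, 0, 0, 0]
}}

```text
t: 8.63
eef_pos: [0.4792, -0.1622, 0.0923]
ee_rot: [-3.139, 0.016, -0.854]
force: [-3.4, 7.5, 5.5]
width: 0.0282
```

>>> {"method": "apply_moves", "body": {
  "increments": [0, 0, 0, 0, 0, 0, 0, 0, 0, 0, 0, 0, 0, 0, 0.025, 0, 0, 0, 0, 0, 0.03, 0, 0, 0, 0, 0, 0.02, 0, 0, 0, 0.008, 0.015, 0, 0, 0, -0.102, 0.008, 0.015, 0, 0, 0, -0.102, 0.008, 0.015, 0, 0, 0, -0.102, 0.008, 0.015, 0, 0, 0, -0.102, 0.008, 0.015, 0, 0, 0, -0.102, 0.008, 0.015, 0, 0, 0, -0.102, 0.008, 0.015, 0, 0, 0, -0.102, 0.004, 0.015, 0, 0, 0, -0.102, 0, 0, 0, 0, 0, 0],
  "hand": 0.5
}}

```text
t: 9.8
eef_pos: [0.5466, -0.038, 0.1751]
ee_rot: [-3.125, 0.012, -1.725]
force: [-0.1, -0.8, 0.1]
width: 0.0438
```

```bash
python3 -c "
from h import *
delta([.5375,-.0385,.084],-1.669)
look('wrist','w6.png'); look('top','t6.png')"
```

```text
now [ 0.5466 -0.038   0.1751] [-3.125  0.012 -1.725] F [-0.1 -0.8  0.1] w 0.0438 t 9.8
delta [-0.0091 -0.0005 -0.0911] [-0.0101  0.0175  0.0559]
wrist lever_hub 0.69 [420.6 218.3] [ 0.5305 -0.1162  0.093 ]
wrist grip_post 0.62 [323.3 223.7] [ 0.5356 -0.036   0.086 ]
wrist pointer 0.67 [323.5 248. ] [ 0.4905 -0.0289  0.031 ]
wrist mark_red 0.6 [339.  199.5] [ 0.536  -0.0531  0.01  ]
wrist mark_red 0.57 [243.2 233.3] [0.5131 0.0607 0.01  ]
wrist stop_rail 0.67 [342.  199.7] [ 0.5328 -0.0565  0.    ]
top lever_hub 0.6 [379.7 184.6] [ 0.5321 -0.1217  0.093 ]
top lever_knob 0.71 [398.4 212.3] [ 0.4696 -0.1611  0.093 ]
top grip_post 0.6 [342.7 186. ] [ 0.5302 -0.0394  0.086 ]
top pointer 0.64 [340.  207.9] [ 0.4889 -0.0374  0.031 ]
top mark_red 0.56 [299.9 199.1] [0.5136 0.058  0.01  ]
top stop_rail 0.66 [345.3 186.9] [ 0.5462 -0.0541  0.    ]
top stop_rail 0.56 [345.6 193.4] [ 0.5298 -0.0545  0.    ]
```

View pics/w6.png

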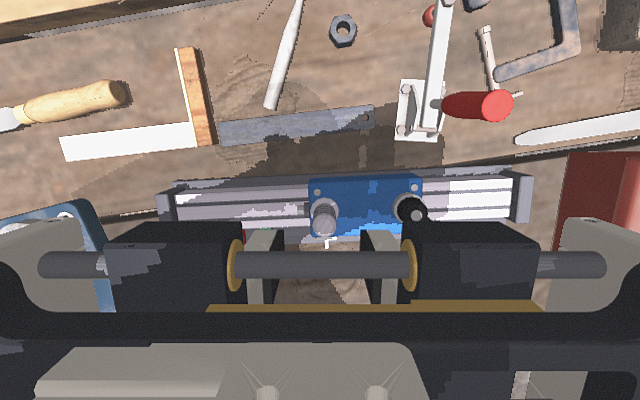

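>>> {"method": "apply_moves", "body": {
  "increments": [-0.005, 0, -0.02, -0.005, 0.009, 0.028, -0.004, 0, -0.02, -0.005, 0.009, 0.028, 0, 0, -0.02, 0, 0, 0, 0, 0, -0.018, 0, 0, 0, 0, 0, -0.012, 0, 0, 0, 0, 0, 0, 0, 0, 0]
}}

```text
t: 11.0
eef_pos: [0.5373, -0.04, 0.0837]
ee_rot: [-3.139, 0.001, -1.66]
force: [-1.0, -0.4, -0.1]
width: 0.0442
```

```bash
python3 -c "
from h import *
delta([.5365,-.0385,.085],-1.669)
look('wrist',None,['grip_post','lever_hub'])"
```

```text
now [ 0.5373 -0.04    0.0837] [-3.139e+00  1.000e-03 -1.660e+00] F [-1.  -0.4 -0.1] w 0.0442 t 11.0
delta [-0.0008  0.0015  0.0013] [-0.0007  0.0029 -0.0094]
wrist grip_post 0.67 [315.9 258.9] [ 0.5367 -0.0363  0.086 ]
```

>>> {"method": "apply_moves", "body": {
  "increments": [0, 0, 0, 0, 0, 0, 0, 0, 0, 0, 0, 0, 0, 0, 0, 0, 0, 0, 0, 0, 0, 0, 0, 0],
  "hand": 1,
  "force": 20
}}

```text
t: 11.48
eef_pos: [0.5416, -0.0392, 0.0903]
ee_rot: [-3.129, 0.004, -1.658]
force: [0.4, 1.1, 0.3]
width: 0.0225
```

>>> {"method": "apply_moves", "body": {
  "increments": [0.001, 0.01, 0, 0, 0, 0, 0.001, 0.01, 0, 0, 0, 0, 0.001, 0.01, 0, 0, 0, 0, 0.001, 0.01, 0, 0, 0, 0, 0.001, 0.01, 0, 0, 0, 0, 0.001, 0.01, 0, 0, 0, 0, 0.001, 0.01, 0, 0, 0, 0, 0.001, 0.01, 0, 0, 0, 0, 0, 0, 0, 0, 0, 0]
}}

```text
t: 12.23
eef_pos: [0.5489, 0.0332, 0.0905]
ee_rot: [-3.131, -0.011, -1.661]
force: [-1.5, 9.5, -0.4]
width: 0.0193
```

```bash
python3 - <<'E'
from h import *
delta([.5465,.0605,.085],-1.669)
Z['mark_red']=0
look('side','s7.png',['grip_post','pointer','mark_red']); look('top','t7.png',['lever_knob','grip_post','pointer','mark_red'])
a=cv2.imread('pics/s7.png')[170:300,260:420]; b=cv2.imread('pics/t7.png')[150:280,250:410]
cv2.imwrite('pics/c7.png',np.hstack([cv2.resize(i,(400,325),interpolation=2) for i in (a,b)]))
E
```

```text
now [0.5489 0.0332 0.0905] [-3.131 -0.011 -1.661] F [-1.5  9.5 -0.4] w 0.0193 t 12.23
delta [-0.0024  0.0273 -0.0055] [ 0.0123  0.0099 -0.0083]
side pointer 0.86 [328.7 215.8] [0.5008 0.0334 0.031 ]
side mark_red 0.56 [334.7 213.5] [0.5108 0.0735 0.    ]
top lever_knob 0.56 [367.5 211.5] [ 0.4714 -0.0925  0.093 ]
top grip_post 0.87 [311.2 182.9] [0.5371 0.0313 0.086 ]
top pointer 0.97 [310.3 202.7] [0.5013 0.0329 0.031 ]
top mark_red 0.62 [298.2 200. ] [0.5132 0.0623 0.    ]
```

View pics/c7.png

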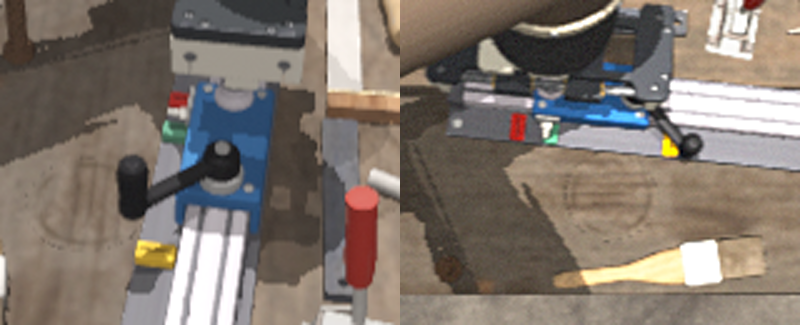

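>>> {"method": "apply_moves", "body": {
  "increments": [0.001, 0.009, -0.001, 0, 0, 0, 0.001, 0.009, -0.001, 0, 0, 0, 0.001, 0.009, -0.001, 0, 0, 0, 0.0005, 0.007, 0, 0, 0, 0, 0, 0, 0, 0, 0, 0]
}}

```text
t: 13.1
eef_pos: [0.5519, 0.0628, 0.0904]
ee_rot: [-3.13, -0.017, -1.661]
force: [0.6, 6.5, -4.4]
width: 0.0192
```

```bash
cat >> h.py <<'E'
def redpt(n,f):
    c,im=snap(n,f); h=cv2.cvtColor(im,cv2.COLOR_RGB2HSV)
    mk=((h[...,0]<8)|(h[...,0]>172))&(h[...,1]>170)&(h[...,2]>90)
    k,l,st,ce=cv2.connectedComponentsWithStats(mk.astype(np.uint8))
    for i in range(1,k):
        if st[i,4]>15:
            P=at_z(n,ce[i],.02,c)
            if abs(P[0]-.51)<.03 and abs(P[1]-.06)<.03: print(n,'red top',st[i],ce[i].round(1),P.round(4))
    for d in finder.landmark_of(n,'pointer')[:1]: print(n,'ptr',round(d['conf'],2),np.round(d['point'],1),at_z(n,d['point'],.031,c).round(4))
E
python3 - <<'E'
from h import *
delta([.5489,.065,.085],-1.669)
redpt('side','s8.png'); redpt('top','t8.png')
a=cv2.imread('pics/s8.png')[180:245,290:370]; b=cv2.imread('pics/t8.png')[170:235,260:340]
cv2.imwrite('pics/c8.png',np.hstack([cv2.resize(i,(400,325),interpolation=2) for i in (a,b)]))
E
```

```text
now [0.5519 0.0628 0.0904] [-3.13  -0.017 -1.661] F [ 0.6  6.5 -4.4] w 0.0192 t 13.1
delta [-0.003   0.0022 -0.0054] [ 0.0178  0.0098 -0.0082]
side red top [328 208   9   7  55] [331.9 210.9] [0.5057 0.0587 0.02  ]
side ptr 0.62 [327.5 205.5] [0.4974 0.0608 0.031 ]
top red top [294 199   6   7  19] [297.6 203. ] [0.5024 0.0633 0.02  ]
top ptr 0.64 [298.1 206.2] [0.4929 0.0617 0.031 ]
```

View pics/c8.png

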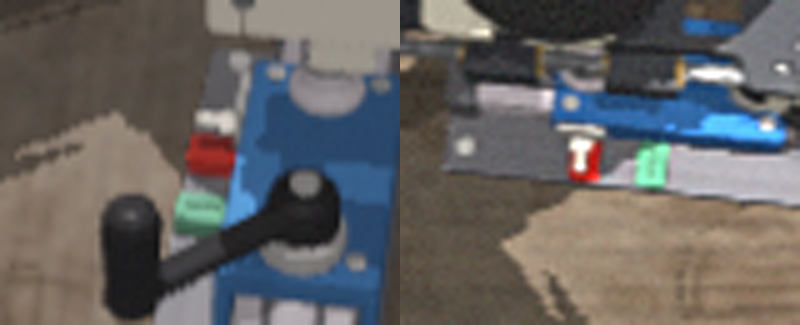

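Pointer and red marker agree to 1–2 mm: in the top crop the pointer stem is at 582 and the marker centre at about 585. Next I'll release the post and go back to the lever.

>>> {"method": "apply_moves", "body": {
  "increments": [0, 0, 0, 0, 0, 0, 0, 0, 0, 0, 0, 0, 0, 0, 0, 0, 0, 0, 0, 0, 0.025, 0, 0, 0, 0, 0, 0.03, 0, 0, 0, 0, 0, 0.02, 0, 0, 0, -0.008, -0.015, 0, 0, 0, 0.098, -0.008, -0.015, 0, 0, 0, 0.098, -0.008, -0.015, 0, 0, 0, 0.098, -0.008, -0.015, 0, 0, 0, 0.098, -0.008, -0.015, 0, 0, 0, 0.098, -0.008, -0.015, 0, 0, 0, 0.098, -0.008, -0.015, 0, 0, 0, 0.098, -0.005, -0.01, 0, 0, 0, 0.098, 0, 0, 0, 0, 0, 0],
  "hand": 0.5
}}

```text
t: 14.55
eef_pos: [0.4849, -0.0626, 0.1722]
ee_rot: [-3.133, -0.025, -0.838]
force: [-0.7, 0.7, 0.4]
width: 0.0442
```

```bash
sed -i 's/^H=.*/H=np.array([.540,-.0165])/' h.py; python3 - <<'E'
from h import *
arc_to(219.5)
look('wrist','w9.png',['lever_hub','lever_knob','grip_post','pointer'])
redpt('side','s9.png'); redpt('top','t9.png')
a=cv2.imread('pics/w9.png'); b=cv2.imread('pics/t9.png')[170:235,260:340]
cv2.imwrite('pics/c9.png',np.hstack([a[50:250,200:440],cv2.resize(b,(246,200),interpolation=2)]))
E
```

```text
now [ 0.4849 -0.0626  0.1722] [-3.133 -0.025 -0.838] F [-0.7  0.7  0.4] w 0.0442 t 14.55
delta [ 0.0011  0.0016 -0.0802] [ 0.0129  0.0229 -0.0437]
wrist lever_hub 0.91 [317.3 123. ] [ 0.5374 -0.0146  0.093 ]
wrist lever_knob 0.84 [315.9 207.4] [ 0.4876 -0.0576  0.093 ]
wrist grip_post 0.74 [246.   38.2] [0.5472 0.0631 0.086 ]
wrist pointer 0.86 [225.7  92.7] [0.5018 0.0669 0.031 ]
side red top [328 208   9   7  46] [332.3 211.3] [0.5064 0.0575 0.02  ]
side ptr 0.59 [326.  203.3] [0.4943 0.0666 0.031 ]
```

View pics/c9.png

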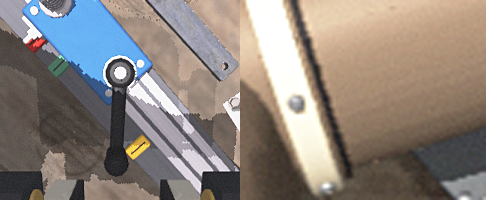

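```bash
python3 - <<'E'
from h import *
c=cam('wrist'); a=cv2.imread('pics/w9.png'); h=cv2.cvtColor(a,cv2.COLOR_BGR2HSV)
mk=((h[...,0]<8)|(h[...,0]>172))&(h[...,1]>150)&(h[...,2]>80); mk[:60]=0
k,l,st,ce=cv2.connectedComponentsWithStats(mk.astype(np.uint8))
for i in range(1,k):
    if st[i,4]>15: print(st[i],ce[i],at_z('wrist',ce[i],.02,c).round(4))
cv2.imwrite('pics/c10.png',cv2.resize(a[70:130,200:280],(800,600),interpolation=2))
E
```

```text
[226  88  21  15 156] [235.32051282  94.17307692] [0.508  0.0644 0.02  ]
[ 493  155   81   40 1292] [525.30417957 169.57817337] [ 0.6507 -0.2068  0.02  ]
```

View pics/c10.png

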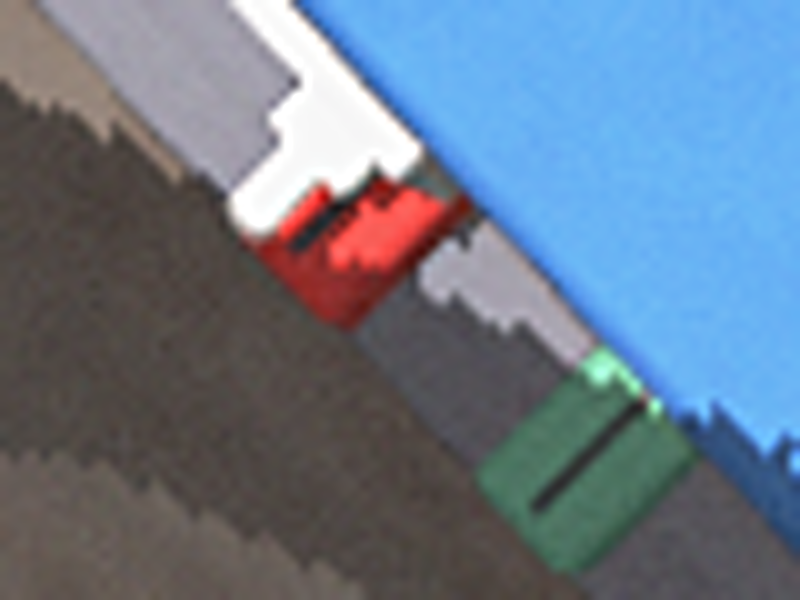

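```bash
python3 - <<'E'
from h import *
c=cam('wrist'); y=np.array([np.sin(.098),np.cos(.098)])
for n,p,z in [('line a',(229.5,94.5),.02),('line b',(237.5,87.5),.02),('tip',(224.5,91.5),.031),('tip+2mm',(224.5,91.5),.033),('stem',(230,86),.032),('greenline a',(253.7,120.5),.02),('greenline b',(264,110.5),.02)]:
    P=at_z('wrist',p,z,c); print(n,P.round(4),(P[:2]@y).round(4))
E
```

```text
line a [0.504  0.0683 0.02  ] 0.1173
line b [0.5141 0.0665 0.02  ] 0.1165
tip [0.5042 0.0704 0.031 ] 0.1194
tip+2mm [0.5044 0.0698 0.033 ] 0.1188
stem [0.5114 0.0692 0.032 ] 0.1189
greenline a [0.5005 0.0359 0.02  ] 0.0847
greenline b [0.5146 0.0344 0.02  ] 0.0845
```

Pointer is +2 mm from the red line, well inside ±10 mm. I'll go down over the knob and cage it.

>>> {"method": "apply_moves", "body": {
  "increments": [0.0008, 0.002, -0.015, 0.006, 0.012, -0.022, 0.0008, 0.002, -0.02, 0.006, 0.012, -0.022, 0, 0, -0.02, 0, 0, 0, 0, 0, -0.015, 0, 0, 0, 0, 0, -0.01, 0, 0, 0, 0, 0, 0, 0, 0, 0]
}}

```text
t: 15.5
eef_pos: [0.4902, -0.0542, 0.0897]
ee_rot: [-3.14, -0.001, -0.888]
force: [-0.5, 0.3, 0.4]
width: 0.0436
```

>>> {"method": "apply_moves", "body": {
  "increments": [0, 0, 0, 0, 0, 0, 0, 0, 0, 0, 0, 0, 0, 0, 0, 0, 0, 0],
  "hand": 0.71,
  "force": 5
}}

```text
t: 15.75
eef_pos: [0.4907, -0.0538, 0.0902]
ee_rot: [-3.142, -0.001, -0.887]
force: [-1.3, 0.1, 0.3]
width: 0.0292
```

```bash
sed -i 's/^H=.*/H=np.array([.539,-.0155])/' h.py; python3 -c "
from h import *
polar(); arc_to(219.5)
look('wrist','w11.png',['lever_hub','lever_knob','pointer'])"
```

```text
r 0.0616 ang 218.4 jaw-tangent 219.2
now [ 0.4907 -0.0538  0.0902] [-3.142e+00 -1.000e-03 -8.870e-01] F [-1.3  0.1  0.3] w 0.0292 t 15.75
delta [-0.0058 -0.0062  0.0018] [0.0007 0.0007 0.006 ]
wrist lever_knob 0.82 [323.8 271.9] [ 0.4854 -0.0606  0.093 ]
wrist pointer 0.65 [191.9 102.7] [0.501 0.066 0.031]
wrist pointer 0.37 [359.2 168.5] [ 0.5384 -0.0504  0.031 ]
```

>>> {"method": "apply_moves", "body": {
  "increments": [-0.006, -0.005, 0, 0, 0, 0, 0, 0, 0, 0, 0, 0, -0.0043, 0.0059, 0, 0, 0, -0.105, -0.0037, 0.0063, 0, 0, 0, -0.105, -0.003, 0.0067, 0, 0, 0, -0.105, -0.0023, 0.0069, 0, 0, 0, -0.105, -0.0015, 0.0071, 0, 0, 0, -0.105, -0.0008, 0.0073, 0, 0, 0, -0.105, 0, 0, 0, 0, 0, 0]
}}

```text
t: 16.7
eef_pos: [0.4687, -0.0199, 0.0926]
ee_rot: [-3.135, -0.003, -1.549]
force: [-0.4, 0.5, 0.5]
width: 0.0253
```

```bash
python3 -c "
from h import *
polar(); arc_to(130)
look('wrist','w12.png',['lever_hub','lever_knob','grip_post','pointer'])"
```

```text
r 0.0704 ang 183.6 jaw-tangent 181.3
now [ 0.4687 -0.0199  0.0926] [-3.135e+00 -3.000e-03 -1.549e+00] F [-0.4  0.5  0.5] w 0.0253 t 16.7
delta [ 0.0253  0.058  -0.0006] [ 0.0057  0.0049 -0.8945]
wrist lever_hub 0.84 [315.7 123.5] [ 0.5387 -0.0152  0.093 ]
wrist lever_knob 0.63 [325.1 253.8] [ 0.47   -0.0215  0.093 ]
wrist grip_post 0.75 [158.6 100.7] [0.5481 0.0638 0.086 ]
wrist pointer 0.82 [204.7 178. ] [0.4993 0.0658 0.031 ]
```

>>> {"method": "apply_moves", "body": {
  "increments": [0, 0.0073, 0, 0, 0, -0.1, 0.0008, 0.0073, 0, 0, 0, -0.1, 0.0015, 0.0071, 0, 0, 0, -0.105, 0.0023, 0.0069, 0, 0, 0, -0.105, 0.003, 0.0067, 0, 0, 0, -0.105, 0.0037, 0.0063, 0, 0, 0, -0.105, 0.0043, 0.0059, 0, 0, 0, -0.105, 0, 0, 0, 0, 0, 0]
}}

```text
t: 17.62
eef_pos: [0.4823, 0.0232, 0.0917]
ee_rot: [-3.139, -0.01, -2.29]
force: [-0.1, 0.3, 0.2]
width: 0.0256
```

```bash
python3 -c "
from h import *
polar(); arc_to(131)
look('wrist','w13.png',['lever_hub','lever_knob','grip_post','pointer'])"
```

```text
r 0.0686 ang 145.7 jaw-tangent 138.8
now [0.4823 0.0232 0.0917] [-3.139 -0.01  -2.29 ] F [-0.1  0.3  0.2] w 0.0256 t 17.62
delta [0.0107 0.0142 0.0003] [ 0.0089 -0.0052 -0.1362]
wrist lever_hub 0.89 [304.  125.4] [ 0.5404 -0.0146  0.093 ]
wrist lever_knob 0.92 [326.  256.6] [0.4812 0.0227 0.093 ]
wrist lever_knob 0.71 [351.4  95.2] [ 0.5359 -0.0407  0.093 ]
wrist grip_post 0.82 [191.7 210.6] [0.5475 0.0617 0.086 ]
```

>>> {"method": "apply_moves", "body": {
  "increments": [0.0045, 0.006, 0, 0, 0, -0.05, 0.0048, 0.0055, 0, 0, 0, -0.05, 0.003, 0.003, 0, 0, 0, -0.03, 0.003, 0.003, 0, 0, 0, 0, 0.003, 0.003, 0, 0, 0, 0, 0, 0, 0, 0, 0, 0]
}}

```text
t: 18.37
eef_pos: [0.4921, 0.0364, 0.0907]
ee_rot: [3.14, -0.027, -2.409]
force: [-0.9, -0.9, -0.1]
width: 0.0271
```

```bash
python3 -c "
from h import *
polar(); arc_to(131)
look('wrist','w14.png',['lever_hub','lever_knob','grip_post','pointer'])"
```

```text
r 0.07 ang 132.1 jaw-tangent 132.0
now [0.4921 0.0364 0.0907] [ 3.14  -0.027 -2.409] F [-0.9 -0.9 -0.1] w 0.0271 t 18.37
delta [0.001  0.0009 0.0013] [ 0.0167 -0.0206 -0.0172]
wrist lever_hub 0.69 [320.9 117.3] [ 0.5417 -0.016   0.093 ]
wrist lever_knob 0.92 [330.3 255.2] [0.49   0.0339 0.093 ]
wrist lever_knob 0.63 [286.5 220.8] [0.5203 0.0345 0.093 ]
wrist grip_post 0.88 [215.  222.8] [0.5476 0.0633 0.086 ]
```

>>> {"method": "apply_moves", "body": {
  "increments": [0.004, 0.004, 0, 0, 0, 0, 0.004, 0.004, 0, 0, 0, 0]
}}

```text
t: 18.78
eef_pos: [0.4952, 0.0398, 0.0901]
ee_rot: [3.139, -0.036, -2.407]
force: [-3.8, -9.4, 4.5]
width: 0.0351
```

>>> {"method": "apply_moves", "body": {
  "increments": [-0.003, -0.003, 0, 0, 0, 0, 0, 0, 0, 0, 0, 0, 0, 0, 0, 0, 0, 0, 0, 0, 0.025, 0, 0, 0, 0, 0, 0.03, 0, 0, 0, 0, 0, 0.03, 0, 0, 0, -0.015, -0.015, 0.01, 0, 0.02, 0, -0.015, -0.015, 0.01, 0, 0.02, 0, -0.01, -0.015, 0.01, 0, 0, 0, 0, 0, 0, 0, 0, 0],
  "hand": 0.5
}}

```text
t: 19.62
eef_pos: [0.4529, -0.0075, 0.2107]
ee_rot: [3.112, -0.057, -2.394]
force: [-1.0, 0.2, -0.1]
width: 0.0439
```

```bash
python3 - <<'E'
from h import *
polar()
look('wrist','w15.png',['lever_hub','lever_knob','grip_post','pointer','mark_red']); look('side',None,['lever_hub','lever_knob','grip_post','pointer'])
a=cv2.imread('pics/w15.png')
cv2.imwrite('pics/c15.png',cv2.resize(a[60:220,140:350],(788,600),interpolation=2))
E
```

```text
r 0.0865 ang 174.7 jaw-tangent 132.8
wrist lever_hub 0.62 [246.2 126.5] [ 0.5402 -0.0136  0.093 ]
wrist lever_hub 0.18 [239.9 192.2] [0.5078 0.036  0.093 ]
wrist lever_knob 0.64 [255.5 204.1] [0.49   0.0354 0.093 ]
wrist grip_post 0.91 [190.  182.6] [0.5472 0.0616 0.086 ]
wrist pointer 0.86 [238.7 203.6] [0.4999 0.069  0.031 ]
wrist mark_red 0.51 [237.2 190.9] [0.5105 0.0656 0.01  ]
side lever_hub 0.83 [349.9 208.6] [ 0.5366 -0.0134  0.093 ]
side lever_knob 0.75 [324.2 189. ] [0.4922 0.0337 0.093 ]
side grip_post 0.65 [356.4 180. ] [0.5473 0.07   0.086 ]
side pointer 0.93 [326.3 207.5] [0.4954 0.0552 0.031 ]
```

View pics/c15.png

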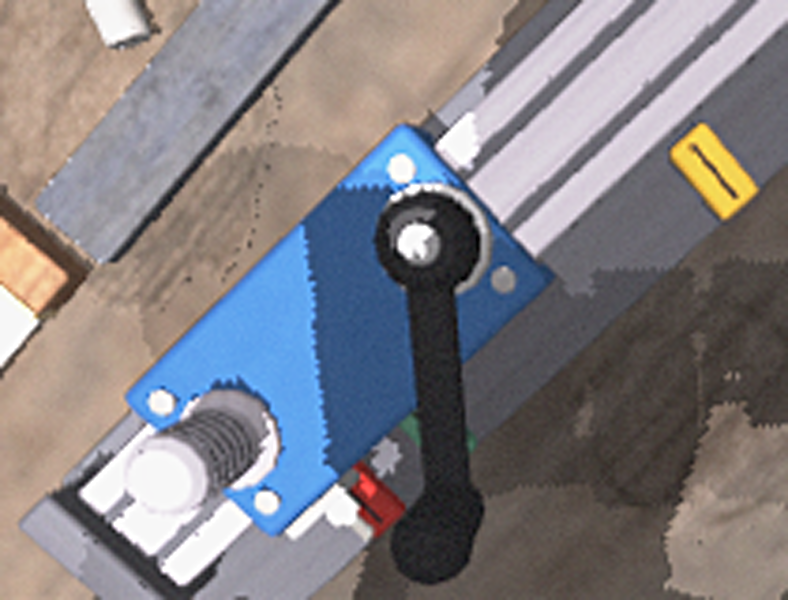

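```bash
python3 - <<'E'
from h import *
c=cam('wrist'); y=np.array([np.sin(.098),np.cos(.098)]); f=lambda u,v:(140+u/3.752,60+v/3.75)
for n,p,z in [('ptr tip',(350,523),.031),('stem mid',(325,500),.031),('red line end',(370,510),.02),('red right-far corner',(365,465),.02),('red right-near corner',(402,503),.02)]:
    P=at_z('wrist',f(*p),z,c); print(n,P.round(4),(P[:2]@y).round(4))
E
```

```text
ptr tip [0.5069 0.0688 0.031 ] 0.118
stem mid [0.5168 0.068  0.031 ] 0.1182
red line end [0.5048 0.0655 0.02  ] 0.1146
red right-far corner [0.5148 0.0552 0.02  ] 0.1054
red right-near corner [0.4989 0.0572 0.02  ] 0.1058
```

```bash
python3 -c "
from station import arm
print(arm.get_state()['force'], arm.get_state()['t']); print(arm.job_done())"
```

```text
[-0.11571939  0.03036105 -0.51978138] 20.1667
the job is handed in; nothing more can be done
None
```

I released the lever, slid the carriage about 100 mm to the red marker, turned the lever back to its locked stop, and handed the job in at about 20 s. `job_done` gave no verdict.

- **Lever:** the last wrist picture puts it at about 135.7°, against 134.4° expected when locked. That is about 1° off, within the 10° allowed. At the stop it pushed back with about 10 N.
- **Pointer:** the estimates disagree a little. It is +2 to +3.5 mm from the red line in the wrist pictures and about 0 in the top view. Measuring from the marker's visible corner in the last picture gives about +5.5 mm, but that edge may include its side face. All are within the 10 mm allowed.
- **Disagreement:** the side camera's network put the pointer about 13 mm further to -y than the wrist camera did. I took that as a bad reading, because the wrist pictures show the pointer directly at the red marker.
- **Robot:** the gripper stood clear at 0.21 m height, with about 0.5 N on the tool when I handed in.

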